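# Set the crimping press gap with a gauge blade

### The arm

A 6-joint arm with a two-finger parallel gripper is mounted at the origin on the work surface. World frame = base frame: x ahead of the robot, y to its left, z up, the work surface at z = 0. Lengths are in m, angles in rad, forces in N, time in s.
With the tool pointing down it reaches from about 0.275 to 0.85 m from the base axis. Payload 19 kg.
Tool frame: the origin (TCP) lies between the finger pads; the fingertips stand 8 mm ahead of it and the grasp point (between the pads) lies 11 mm behind it (ctrl.finger_overhang is the x of the fingertips in the tool frame, in m); x points along the fingers, y is the direction in which the jaws open and shut, and the axes are right-handed (so a half turn about x gives the same grasp; the last joint's range is limited). The gripper opens to 85 mm and grips with 20 to 120 N. Pads are 22 mm wide; open, the fingers measure 114 mm over their backs; the gripper's body (76 mm by 85 mm) begins 54 mm behind the grasp point. The pads swing forward as they close: fully open they stand 13 mm farther back than shut.
Start: joints at [-1.289, 0.15, 1.437, -0, 1.554, -0.134], TCP at [0.232, -0.526, 0.239] pointing down, gripper open.
Joint ranges: [-2.8, 2.8], [-0.68, 2.1], [0.12, 2.68], [-1.39, 4.53], [0.16, 2.79], [-2.81, 2.81]. Speed limits (rad/s): [1.89, 1.89, 2.22, 3.01, 3.01, 3.01].

### API

Orientations are given as a rotation vector (axis times angle).
In Python, from workcell import ctrl gives the robot as it stands. The module is installed in compiled form; this text tells all that it offers.
- The arm moves only by the tool send_rows, never from a script. Its argument "commands" is one flat list of numbers, 7 for each row, row after row: the closure in counts, from 0 (fully open) to 255 (shut), then the shift along the tool's x, y, z in m, then the turn, a rotation vector about the tool's x, y, z in rad. A call has 1 to 20 rows; each row is the pose to reach, as a shift and turn from the pose commanded when the call began, along the tool's axes at that moment; what a row does not reach only later rows make up. A row lasts 1/8 s, in which the tool goes at most 62.5 mm and 10.7 degrees, less where a joint would pass 70% of its speed; a pose out of reach is approached as far as the arm can. A call with a gripper value outside its range is refused whole. The fingers move at their own pace and stop on an object; "newtons" is the grip in N (left out, the last holds). Time passes only in rows, so rows that repeat a pose let the fingers close. It gives the time, the measured TCP pose, the force and the opening at its end, in the units of the state.
- ctrl.get_state(): the state, without advancing time (a new reading comes with each control period).
- ctrl.get_image(name): name is "side" or "top" or "wrist"; returns the picture (420x560x3 uint8, blue, green, red); there is no depth.
- ctrl.camera_info(name): a dict with "fx", "fy", "cx", "cy" (pixels), "extrinsics" (4x4, takes a point from camera to world coordinates); the wrist camera has in their place "tool_from_camera" (4x4, takes a point from camera to tool coordinates, whose origin is the TCP and whose axes are the tool frame's). Camera axes: x right, y down, z forward; pixel columns grow to the right and rows downward; lengths in m; the calibration is good to about 2 mm. The wrist camera is an equidistant fisheye: a pixel r from the principal point sees the ray r / f radians off the axis. A picture is of the moment at which its call begins: read the wrist's pose just before it. camera_info takes no time and is no camera call.
- ctrl.hand_in(): hands the job in, once; it reports no verdict.
The state is a dict: "time": time; "joint_pos": joint angles; "joint_velocities": joint speeds; "effort": joint torques, N m; "eef_pos": TCP position; "tcp_rot": TCP orientation; "contact_force": force on the tool from outside, world axes, zero at the start; "wrist_torque": the same for the moment, N m; "finger_gap": opening from 0.0 (shut) to 1.0 (fully open).
Only numpy, scipy, OpenCV 4.12 (cv2) and the standard library are available. Lean on these libraries where they do the work, as an engineer would, in place of code of your own. Each camera call takes 0.05 s, during which the arm holds its last target.

### The job

Set the gap of the bead crimping press: lay the orange-handled gauge blade flat on the press bed with its steel tongue right through under the brass foot, then turn the black knob clockwise until the foot just drags on the blade: a light but definite drag, neither loose nor clamped. Never screw the foot down hard on the blade, leave the blade there in the gap, let go, and do not disturb the other things on the desk.

Things in the scene. Friction and masses are not known exactly. Their poses are not given: they have to be found in the camera images.
- press: blue C-shaped bench press, bolted down. Origin: on the desk below the screw axis; z up, +y to its column, -y out of the open throat. Foot plate 100 mm wide (x), y -165 to 95 mm, 12 mm high. Head 56 mm wide, y -32 to 82 mm, from 73 to 105 mm above the desk; column from y = 40 mm. The 14 mm round brass foot hangs under the head over the origin
- throat (a point): point on the top of the press's steel bed straight below the foot, on the knob's axis, 30 mm above the desk; axes as the press's. The bed is 44 mm wide (x) and level, from y = -165 mm to the column at y = 40 mm. The gap between bed and foot starts 7.4 to 12.3 mm high
- knob_grip (a point): middle of the round black knob on top of the head, on the vertical screw axis, 138 mm above the desk. The knob is 38 mm in diameter and 28 mm tall, from 122 to 150 mm above the desk (17 mm clear of the head), with a red index bar on top. It does not rise or fall as it turns
- knob (a joint): angle of the knob in rad, growing as it turns clockwise seen from above, 0 to 4.0; starts at 0 to 0.3. It stays where it is left (friction 0.1 N m). Turning it clockwise lowers the spindle by 2.5 mm per rad
- spindle: screw spindle with the foot: origin on the axis, 60 mm above the desk at knob 0. The foot sits on it on a 6.5 N/mm spring in a holder of unknown set height, so it first touches the blade at some knob angle from 1.2 to 2.9 rad, to be found by feel; then its force grows about 16 N per rad. Just dragging is some 2 to 6 N of foot force; over 20 N is hard
- blade: gauge blade lying flat: steel tongue 115 mm long, 24 wide, 5 thick, and at its end an orange handle block 50 mm long, 22 wide, 30 tall, on one flat underside; about 0.14 kg. Origin: under the handle's middle; x along the tongue to its free end, 140 mm from the origin; z up. With the foot bearing on it, pulling it takes about 1.2 times the foot's force plus 1 N
- blade_grip (a point): centre of the blade's orange handle, 15 mm above its underside
- blade_tip (a point): free end of the blade's steel tongue, mid-thickness
- mug: red mug, 80 mm wide, 95 mm tall, with a handle; leave alone. Origin: centre of its underside
- bead_tray: white tray of coloured beads, 120 x 160 x 30 mm; leave alone. Origin: centre of its underside
- pliers: small pliers with black handles, 165 mm long, 10 mm high, lying; leave alone. Origin: near the pivot
- pen: blue pen, 150 mm long, lying; leave alone. Origin: its middle
Mind the look-alikes: they are no part of the job. Several things look just like the blade: the one meant starts farthest from the robot's base.

How it is judged:
On the way:
1. the blade's tongue reaches right through under the foot, with the foot not yet bearing on it (y of blade_tip in the frame of throat above 0.008 m and horizontal distance between blade_tip and throat below 0.046 m and height (world z) of blade_tip below 0.046 m and contact force between blade and spindle below 1 N), for 0.2 s.
At the end, for the whole second after the job is handed in: the blade lies flat (within 0.05 rad) and at rest on the bed, the end of its tongue at least 8 mm past the foot's centre and no more than 46 mm from it, and the foot bears on it with 1.3 to 7 N (contact force between blade and spindle between 1.3 and 7 N and y of blade_tip in the frame of throat above 0.008 m and horizontal distance between blade_tip and throat below 0.046 m and angle between blade's own z axis and vertical below 0.05 rad and height (world z) of blade_tip below 0.035 m and linear speed of blade below 0.01 m/s); the robot touches nothing.
It fails at once if the foot is screwed down hard on the blade (more than 20 N) (contact force between blade and spindle above 20 N).
It fails at once if the mug is moved more than 20 mm (distance of mug from where it was at the start of the episode above 0.02 m).
It fails at once if the bead tray is moved more than 20 mm (distance of bead_tray from where it was at the start of the episode above 0.02 m).
It fails at once if the pliers are moved more than 20 mm (distance of pliers from where it was at the start of the episode above 0.02 m).
It fails at once if the pen is moved more than 20 mm (distance of pen from where it was at the start of the episode above 0.02 m).
It also fails if it takes over 72 s, if anything falls off the work surface, if the arm or the gripper's body presses on something with over 40 N, if the wrist force passes 120 N, or if a joint passes its speed limit or range.

## Working session

There is one attempt and no reset: what is moved stays moved. The work goes in short steps, Python scripts to look and compute and a tool call to move; the robot and the scene stay as the last step left them, time stands still between calls to the robot, and variables do not carry over. Pictures are saved under pics/ and viewed, and the job is handed in when it is done.

Besides the shell and the picture viewer there is one more tool, called by a JSON object that holds its "method" and its "body", one argument or row to a line. send_rows: Moves the arm, as the interface text tells. Its arguments: {"type":"object","properties":{"commands":{"type":"array"},"newtons":{"type":"number"}},"required":["commands"]}

```bash
mkdir -p pics; ls
cat > h.py <<'E'
import numpy as np,cv2
from workcell import ctrl
from scipy.spatial.transform import Rotation as R
E
python3 - <<'E'
from h import *
s=ctrl.get_state();print({k:np.round(v,3).tolist() for k,v in s.items()})
for n in("side","top","wrist"):
    im=ctrl.get_image(n);cv2.imwrite(f"pics/{n}0.png",im);np.save(f"pics/{n}0.npy",im)
    print(n,{k:np.round(v,4).tolist() if not isinstance(v,str) else v for k,v in ctrl.camera_info(n).items()})
print(ctrl.finger_overhang)
E
```

```text
pics
{'time': 0.0, 'joint_pos': [-1.289, 0.151, 1.438, -0.0, 1.554, -0.134], 'joint_velocities': [0.0, 0.0, -0.0, -0.0, -0.0, 0.0], 'effort': [-0.007, -71.307, -57.088, -0.001, 0.009, -0.0], 'eef_pos': [0.232, -0.526, 0.239], 'tcp_rot': [1.993, 0.422, -1.993], 'contact_force': [-0.077, 0.322, 0.044], 'wrist_torque': [0.017, 0.011, 0.014], 'finger_gap': 1.002}
side {'fx': 384.007, 'fy': 384.007, 'cx': 274.4413, 'cy': 207.5461, 'extrinsics': [[0.9933, -0.0375, 0.1093, 0.4059], [-0.114, -0.4761, 0.872, -0.8788], [0.0193, -0.8786, -0.4772, 0.6113], [0.0, 0.0, 0.0, 1.0]]}
top {'fx': 457.6686, 'fy': 457.6686, 'cx': 284.6076, 'cy': 203.458, 'extrinsics': [[0.0249, -0.9957, 0.0888, 0.4113], [-0.9997, -0.0245, 0.0055, -0.0173], [-0.0033, -0.0889, -0.996, 1.3332], [0.0, 0.0, 0.0, 1.0]]}
wrist {'fx': 325.1923, 'fy': 325.1923, 'cx': 281.9685, 'cy': 211.2826, 'tool_from_camera': [[-0.0007, -0.2956, 0.9553, -0.1335], [1.0, 0.0001, 0.0007, -0.0004], [-0.0003, 0.9553, 0.2956, -0.075], [0.0, 0.0, 0.0, 1.0]]}
0.008
```

View pics/top0.png

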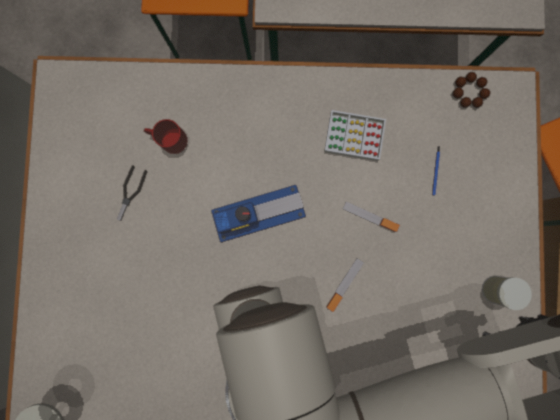

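View pics/side0.png

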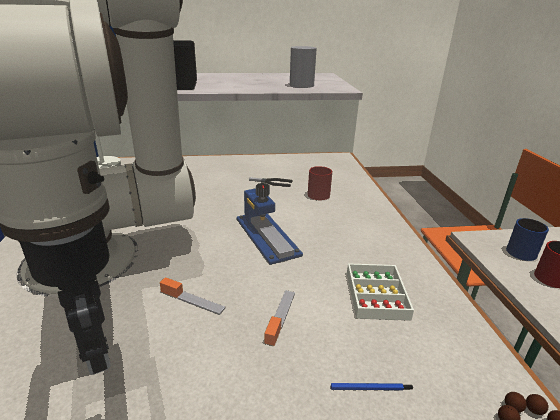

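View pics/wrist0.png

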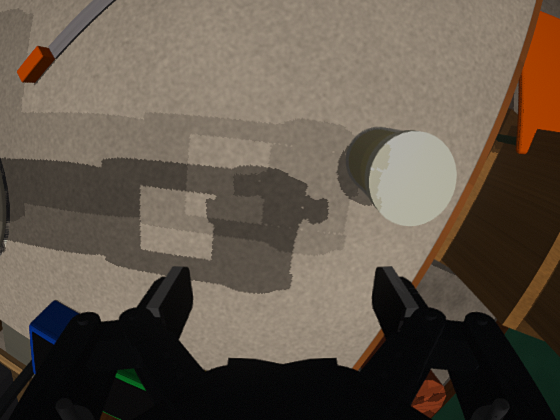

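Top view: press at about (258,212) with its knob near (243,214). There are two blade candidates: A with its handle at (390,225) and B with its handle at (335,302). Next I measure both and enlarge.

```bash
cat >> h.py <<'E'
def ray(n,u,v):
    c=ctrl.camera_info(n);T=np.array(c["extrinsics"])
    d=T[:3,:3]@np.array([(u-c["cx"])/c["fx"],(v-c["cy"])/c["fy"],1]);return T[:3,3],d/np.linalg.norm(d)
def onz(n,u,v,z):
    o,d=ray(n,u,v);return o+d*(z-o[2])/d[2]
def wray(st,u,v):
    c=ctrl.camera_info("wrist");T=np.array(c["tool_from_camera"])
    x,y=(u-c["cx"])/c["fx"],(v-c["cy"])/c["fy"];r=np.hypot(x,y)
    d=np.array([x/r*np.sin(r),y/r*np.sin(r),np.cos(r)])
    Rt=R.from_rotvec(st["tcp_rot"]).as_matrix()
    return np.array(st["eef_pos"])+Rt@T[:3,3],Rt@T[:3,:3]@d
def wonz(st,u,v,z):
    o,d=wray(st,u,v);return o+d*(z-o[2])/d[2]
def tri(*rs):
    A=np.zeros((3,3));b=np.zeros(3)
    for o,d in rs:
        P=np.eye(3)-np.outer(d,d);A+=P;b+=P@o
    p=np.linalg.solve(A,b);return p,[np.linalg.norm((np.eye(3)-np.outer(d,d))@(p-o)) for o,d in rs]
def blobs(im,f,mn=30):
    hsv=cv2.cvtColor(im,cv2.COLOR_BGR2HSV);m=f(hsv[...,0].astype(int),hsv[...,1].astype(int),hsv[...,2].astype(int)).astype(np.uint8)
    cs,_=cv2.findContours(m,cv2.RETR_EXTERNAL,cv2.CHAIN_APPROX_NONE)
    out=[]
    for c in cs:
        M=cv2.moments(c)
        if M["m00"]>=mn: out.append((M["m00"],M["m10"]/M["m00"],M["m01"]/M["m00"],cv2.boxPoints(cv2.minAreaRect(c)).round(1).tolist()))
    return sorted(out,reverse=True),m
E
python3 - <<'E'
from h import *
for n in("top","side"):
    im=np.load(f"pics/{n}0.npy")
    for nm,f in (("orange",lambda h,s,v:(h>4)&(h<18)&(s>170)&(v>120)),("blue",lambda h,s,v:(h>100)&(h<130)&(s>120)&(v>40))):
        print(n,nm)
        for b in blobs(im,f)[0][:7]: print("  ",round(b[0]),round(b[1],1),round(b[2],1),b[3], onz(n,b[1],b[2],.02 if nm=="orange" else .03).round(3))
im=np.load("pics/top0.npy")
a=cv2.resize(im[180:320,200:420],None,fx=3.6,fy=3.6,interpolation=cv2.INTER_CUBIC);cv2.imwrite("pics/topc.png",a)
im=np.load("pics/side0.npy")
a=cv2.resize(im[170:350,150:320],None,fx=3.3,fy=3.3,interpolation=cv2.INTER_CUBIC);cv2.imwrite("pics/sidec.png",a)
E
```

```text
top orange
   1300 195.3 6.2 [[142.0, 0.0], [247.0, 0.0], [247.0, 13.0], [142.0, 13.0]] [1.115 0.272 0.02 ]
   810 551.4 145.2 [[540.0, 118.0], [559.0, 118.0], [559.0, 185.0], [540.0, 185.0]] [ 0.717 -0.781  0.02 ]
top blue
   706 242.2 210.0 [[211.89999389648438, 210.5], [291.29998779296875, 186.3000030517578], [297.6000061035156, 207.1999969482422], [218.1999969482422, 231.39999389648438]] [0.506 0.11  0.03 ]
   284 275.1 220.8 [[225.10000610351562, 231.60000610351562], [301.6000061035156, 208.60000610351562], [303.70001220703125, 215.8000030517578], [227.1999969482422, 238.6999969482422]] [0.477 0.016 0.03 ]
   30 435.6 172.0 [[432.5, 192.89999389648438], [437.0, 151.89999389648438], [438.70001220703125, 152.10000610351562], [434.1000061035156, 193.10000610351562]] [ 0.629 -0.442  0.03 ]
side orange
   806 448.9 241.6 [[415.1000061035156, 235.89999389648438], [453.6000061035156, 191.10000610351562], [495.6000061035156, 227.3000030517578], [457.1000061035156, 272.1000061035156]] [ 1.009 -0.037  0.02 ]
   150 272.6 325.7 [[264.5, 332.79998779296875], [271.3999938964844, 315.10000610
[... 280 characters left out ...]
1000061035156], [181.0, 283.0], [178.6999969482422, 289.29998779296875]] [ 0.255 -0.147  0.02 ]
side blue
   390 365.7 386.2 [[331.0, 383.0], [403.0, 383.0], [403.0, 389.0], [331.0, 389.0]] [ 0.622 -0.468  0.03 ]
   122 259.6 241.4 [[245.1999969482422, 229.5], [251.10000610351562, 224.6999969482422], [273.20001220703125, 252.1999969482422], [267.20001220703125, 257.0]] [ 0.477 -0.006  0.03 ]
   77 279.2 229.6 [[264.70001220703125, 215.1999969482422], [266.79998779296875, 213.3000030517578], [296.29998779296875, 246.89999389648438], [294.1000061035156, 248.8000030517578]] [0.538 0.05  0.03 ]
   46 251.5 193.2 [[245.0, 191.0], [250.5, 185.5], [259.0, 194.0], [253.5, 199.5]] [0.473 0.291 0.03 ]
```

View pics/topc.png

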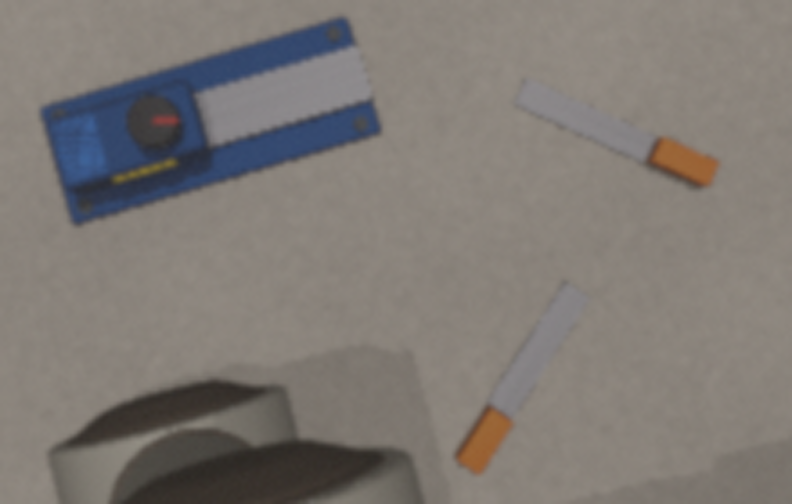

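View pics/sidec.png

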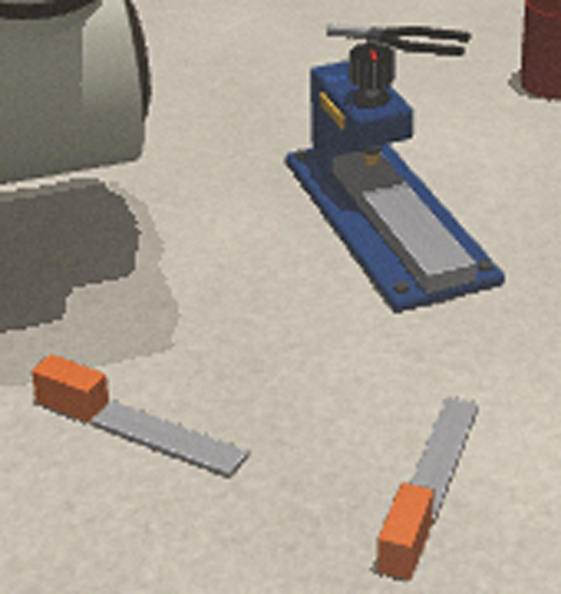

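Candidate A has its handle at top (390,225) / side (272,326), roughly (0.48,-0.30), 0.57 m from the base. Candidate B has its handle at top (335,302) / side (170,283), roughly (0.255,-0.15), 0.29 m. A is farthest, so it is the one meant, and the crop confirms its orange handle and steel tongue. Now I measure it and the press.

Run:
```python
from h import *
im=np.load("pics/top0.npy")
B,_=blobs(im,lambda h,s,v:(h>4)&(h<18)&(s>120)&(v>80))
for b in B[:6]: print("top",round(b[0]),round(b[1],1),round(b[2],1),b[3])
a=[b for b in B if 370<b[1]<410][0]
si=np.load("pics/side0.npy")
Bs,_=blobs(si,lambda h,s,v:(h>4)&(h<18)&(s>150)&(v>180)) # top face brighter
for b in Bs[:6]: print("side",round(b[0]),round(b[1],1),round(b[2],1),b[3])
bx=lambda crop,x,y,u0,v0,k:(u0+x/k-.5+.5/k,v0+y/k-.5+.5/k)
T=lambda x,y:bx(0,x,y,200,180,3.6); S=lambda x,y:bx(0,x,y,150,170,3.3)
# hand-read features: (top crop),(side crop)
P={"handle near tongue end mid top":((655,150),(419,488)),"handle far end top":((712,173),(396,545)),"knobtop":((157,121),(373,52)),
 "tongue tip mid":((524,92),(460,401)),"bed front left":((355,47),(476,267)),"bed front right":((371,97),(431,277)),"plate front":((344,18),(503,275)),"plate frontR":((380,130),(400,307))}
for k,(t,s) in P.items():
    p,e=tri(ray("top",*T(*t)),ray("side",*S(*s)));print(k,p.round(4),np.round(e,4))
q=[onz("top",u,v,.03)[:2] for u,v in a[3]];print("handle",np.round(q,4),np.mean(q,0))
q=[onz("top",*T(x,y),.012)[:2] for x,y in((344,18),(380,130),(76,224),(42,107))];print("plate corners",np.round(q,4),"center",np.mean(q,0))
d=((q[3]-q[0])+(q[2]-q[1]))/2;print(np.linalg.norm(d),np.degrees(np.arctan2(d[1],d[0])))
print("origin",np.mean(q,0)+0.035*d/np.linalg.norm(d), "knob",onz("top",*T(155,121),.15))
```

```text
top 1482 195.8 7.0 [[141.0, 0.0], [248.0, 0.0], [248.0, 15.0], [141.0, 15.0]]
top 1462 547.0 165.8 [[535.5999755859375, 72.0], [557.9000244140625, 71.5], [563.5999755859375, 313.5], [541.2999877929688, 314.1000061035156]]
top 980 294.2 63.0 [[38.0, 58.599998474121094], [38.0, 55.20000076293945], [534.0999755859375, 67.0], [534.0, 70.5]]
top 640 20.1 247.9 [[5.199999809265137, 418.8999938964844], [32.79999923706055, 59.79999923706055], [36.099998474121094, 60.099998474121094], [8.399999618530273, 419.20001220703125]]
top 114 334.0 302.0 [[326.20001220703125, 306.79998779296875], [335.5, 292.70001220703125], [342.0, 297.0], [332.6000061035156, 311.1000061035156]]
top 107 389.5 224.5 [[380.0, 224.5], [383.0, 217.6999969482422], [398.8999938964844, 224.6999969482422], [395.8999938964844, 231.5]]
side 720 447.8 240.8 [[421.1000061035156, 228.8000030517578], [459.70001220703125, 195.3000030517578], [496.0, 237.0], [457.3999938964844, 270.5]]
side 156 272.6 325.7 [[264.29998779296875, 332.70001220703125], [271.29998779296875, 314.6000061035156], [280.70001220703125, 318.29998779296875], [27
[... 485 characters left out ...]
83 -0.3336  0.0257] [0.002 0.002]
knobtop [0.491  0.0956 0.1502] [0.0024 0.0024]
tongue tip mid [ 0.5303 -0.1865  0.006 ] [0.0015 0.0015]
bed front left [ 0.5623 -0.0488  0.0244] [0.0023 0.0023]
bed front right [ 0.5231 -0.0624  0.0266] [0.0031 0.0031]
plate front [ 0.5872 -0.0397  0.0087] [0.002 0.002]
plate frontR [ 0.4981 -0.0709  0.0052] [0.0029 0.0029]
handle [[ 0.474  -0.2829]
 [ 0.4936 -0.2913]
 [ 0.4748 -0.3366]
 [ 0.4553 -0.3282]] [ 0.47442395 -0.30977271]
plate corners [[ 0.5847 -0.0394]
 [ 0.4948 -0.0704]
 [ 0.4136  0.171 ]
 [ 0.5066  0.2018]] center [0.49994225 0.06574362]
0.2541092287522926 108.27358304765089
origin [0.48896784 0.09897858] knob [0.48858883 0.09718282 0.15      ]
```

```bash
cat >> h.py <<'E'
def rotdown(yz):  # tool x down, tool z horizontal at yaw yz (rad)
    x=np.array([0,0,-1.]);z=np.array([np.cos(yz),np.sin(yz),0]);return np.stack([x,np.cross(z,x),z],1)
def go(pos,yz,st=None):
    st=st or ctrl.get_state();R0=R.from_rotvec(st["tcp_rot"]).as_matrix()
    d=R0.T@(np.array(pos)-st["eef_pos"]);t=R.from_matrix(R0.T@rotdown(yz)).as_rotvec()
    print("shift",d.round(4),"turn",t.round(4),"rows>=",max(np.linalg.norm(d)/.0625,np.linalg.norm(t)/.187).__round__(1))
def show(st=None):
    st=st or ctrl.get_state();Rm=R.from_rotvec(st["tcp_rot"]).as_matrix()
    print("t",round(st["time"],2),"pos",np.round(st["eef_pos"],4),"tilt",np.round(Rm[:,0],4),"yaw_z",round(np.arctan2(Rm[1,2],Rm[0,2]),4),"F",np.round(st["contact_force"],2),"M",np.round(st["wrist_torque"],3),"gap",round(st["finger_gap"],3),"q",np.round(st["joint_pos"],3))
E
python3 - <<'E'
from h import *
show()
t=np.radians(66.3);u=np.array([np.cos(t),np.sin(t)])
b=np.array([.4755,-.311])
go([*(b-0.03*u),.16],t)
E
```

```text
t 0.15 pos [ 0.2322 -0.5258  0.2388] tilt [-3.e-04  9.e-04 -1.e+00] yaw_z -2.7258 F [0.52 0.17 0.15] M [-0.008  0.003  0.01 ] gap 1.001 q [-1.289  0.151  1.438 -0.     1.554 -0.134]
shift [ 0.0789 -0.0779 -0.2872] turn [2.4003e+00 1.1000e-03 5.0000e-04] rows>= 12.8
```

Run:
```python
from h import *
t=np.radians(66.3);u=np.array([np.cos(t),np.sin(t)])
b=np.array([.4755,-.311])
go([*(b-0.04*u),.16],t-np.pi)
```

```text
shift [ 0.0789 -0.0712 -0.2799] turn [-7.413e-01 -4.000e-04  8.000e-04] rows>= 4.8
```

{"method": "send_rows", "body": {
  "commands": [0,0,-0.071,-0.28,-0.741,0,0,0,0,-0.071,-0.28,-0.741,0,0,0,0,-0.071,-0.28,-0.741,0,0,0,0,-0.071,-0.28,-0.741,0,0,0,0.04,-0.071,-0.28,-0.741,0,0,0,0.08,-0.071,-0.28,-0.741,0,0,0,0.08,-0.071,-0.28,-0.741,0,0,0,0.08,-0.071,-0.28,-0.741,0,0],
  "newtons": 40
}}

```text
time: 1.15
eef_pos: [0.4598, -0.3486, 0.1609]
tcp_rot: [1.508, 0.982, -1.507]
contact_force: [1.3, 0.1, 0.1]
finger_gap: 1.001
```

Run:
```python
from h import *
st=ctrl.get_state();show(st)
im=ctrl.get_image("wrist");cv2.imwrite("pics/w1.png",im);np.save("pics/w1.npy",im)
im=ctrl.get_image("top");cv2.imwrite("pics/t1.png",im);np.save("pics/t1.npy",im)
import json;json.dump({k:np.array(v).tolist() for k,v in st.items()},open("pics/w1.json","w"))
```

```text
t 1.15 pos [ 0.4598 -0.3486  0.1609] tilt [ 1.e-03 -9.e-04 -1.e+00] yaw_z -1.9854 F [1.27 0.13 0.14] M [-0.009  0.018  0.047] gap 1.001 q [-0.782  0.192  1.549  0.     1.399 -0.368]
```

View pics/w1.png

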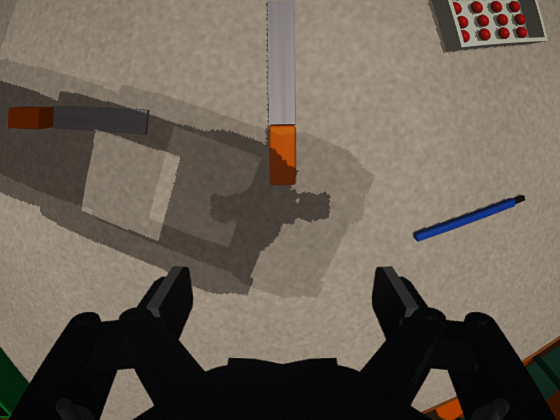

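View pics/t1.png

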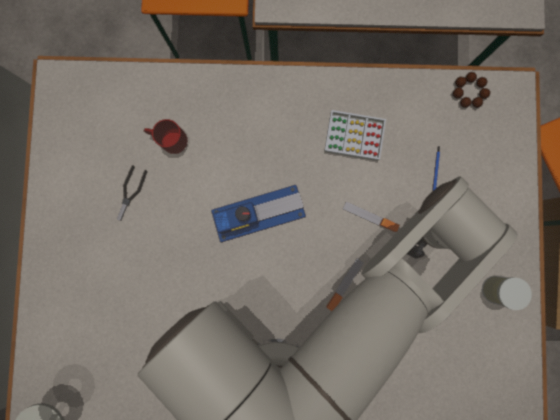

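Run:
```python
from h import *
import json
st=json.load(open("pics/w1.json"));im=np.load("pics/w1.npy")
B,m=blobs(im,lambda h,s,v:(h>3)&(h<20)&(s>150)&(v>60))
for b in B[:4]: print(round(b[0]),round(b[1],1),round(b[2],1),b[3])
a=[b for b in B if 260<b[1]<310 and b[2]<220][0]
ox=np.array(a[3]);ox=ox[np.argsort(ox[:,1])]
q=np.array([wonz(st,*p,.03)[:2] for p in ox]);print(q.round(4))
f=(q[0]+q[1])/2;r=(q[2]+q[3])/2;print("front",f,"rear",r,"len",np.linalg.norm(f-r),"w",np.linalg.norm(q[0]-q[1]),"ctr",(f+r)/2,"yaw",np.degrees(np.arctan2(*(f-r)[::-1])))
# tongue edges by row
g=cv2.cvtColor(im,cv2.COLOR_BGR2GRAY).astype(float)
hsv=cv2.cvtColor(im,cv2.COLOR_BGR2HSV).astype(int)
C=[]
for v in range(3,118,12):
    ss=cv2.GaussianBlur(hsv[...,1].astype(np.float32),(3,3),0)[v,250:315]
    idx=np.where(ss<30)[0]
    if len(idx): 
        l,rr=idx[0]+250,idx[-1]+250;pl=wonz(st,l-.5,v,.005);pr=wonz(st,rr+.5,v,.005);C.append((pl+pr)[:2]/2);print(v,l,rr,np.linalg.norm(pl-pr).round(4))
C=np.array(C)
if len(C)>2:
    vx,vy,x0,y0=cv2.fitLine(C.astype(np.float32),cv2.DIST_HUBER,0,.01,.01).ravel();print("tongue yaw",np.degrees(np.arctan2(vy,vx)),x0,y0)
    n=np.array([-vy,vx]);print("handle ctr offset from tongue line",n@((f+r)/2-[x0,y0]))
# height: triangulate handle center in wrist & side0
s0=np.load("pics/side0.npy")
print("height tri handle centre",tri(wray(st,*ox.mean(0)),ray("top",389.5,224.5)))
print("tri w/ side",tri(wray(st,*ox.mean(0)),ray("side",272.5,325.5)))
```

```text
1489 282.2 154.2 [[269.0, 125.0], [295.0, 125.0], [295.0, 184.0], [269.0, 184.0]]
618 23.6 117.3 [[8.0, 107.0], [47.0, 107.0], [47.0, 128.0], [8.0, 128.0]]
448 448.1 409.3 [[421.70001220703125, 411.3999938964844], [456.29998779296875, 395.8999938964844], [465.1000061035156, 415.6000061035156], [430.6000061035156, 431.1000061035156]]
114 537.8 352.0 [[520.7999877929688, 360.8999938964844], [556.9000244140625, 333.29998779296875], [560.4000244140625, 337.8999938964844], [524.4000244140625, 365.5]]
[[ 0.4766 -0.2839]
 [ 0.4957 -0.2923]
 [ 0.4764 -0.3372]
 [ 0.4566 -0.3285]]
front [ 0.4861401  -0.28808359] rear [ 0.46645389 -0.33285475] len 0.04890812076149454 w 0.020914710772765598 ctr [ 0.476297   -0.31046917] yaw 66.26455222195717
3 267 294 0.0247
15 267 294 0.0246
27 268 294 0.0236
39 268 294 0.0235
51 268 294 0.0235
63 268 294 0.0235
75 268 294 0.0235
87 268 294 0.0235
99 268 294 0.0236
111 269 295 0.0237
tongue yaw 66.73296 0.509851 -0.23212907
handle ctr offset from tongue line -0.00012050305855326848
height tri handle centre (array([ 0.47554409, -0.31171107,  0.02044082]), [np.float64(0.0005221978685977638), np.float64(0.0005221978685979551)])
tri w/ side (array([ 0.47734736, -0.31074302,  0.02709193]), [np.float64(0.0011028341278626766), np.float64(0.0011028341278626586)])
```

Run:
```python
from h import *
go([.4764,-.3105,.013],np.radians(66.5)-np.pi)
```

```text
shift [ 0.1482 -0.0007 -0.0419] turn [-0.0047  0.0009 -0.0024] rows>= 2.5
```

{"method": "send_rows", "body": {
  "commands": [0,0.04,-0.001,-0.042,0,0,0,0,0.09,-0.001,-0.042,0,0,0,0,0.125,-0.001,-0.042,0,0,0,0,0.148,-0.001,-0.042,0,0,0,0,0.148,-0.001,-0.042,0,0,0,255,0.148,-0.001,-0.042,0,0,0,255,0.148,-0.001,-0.042,0,0,0,255,0.148,-0.001,-0.042,0,0,0,255,0.148,-0.001,-0.042,0,0,0,255,0.148,-0.001,-0.042,0,0,0]
}}

```text
time: 2.5
eef_pos: [0.476, -0.3093, 0.012]
tcp_rot: [1.507, 0.983, -1.507]
contact_force: [-0.7, 0.8, 7.7]
finger_gap: 0.254
```

Run:
```python
from h import *
show()
im=ctrl.get_image("wrist");cv2.imwrite("pics/w2.png",im)
```

```text
t 2.5 pos [ 0.476  -0.3093  0.012 ] tilt [ 8.e-04 -6.e-04 -1.e+00] yaw_z -1.9848 F [-0.71  0.83  7.71] M [ 0.091  0.155 -0.038] gap 0.254 q [-0.712  0.315  1.723  0.     1.102 -0.298]
```

View pics/w2.png

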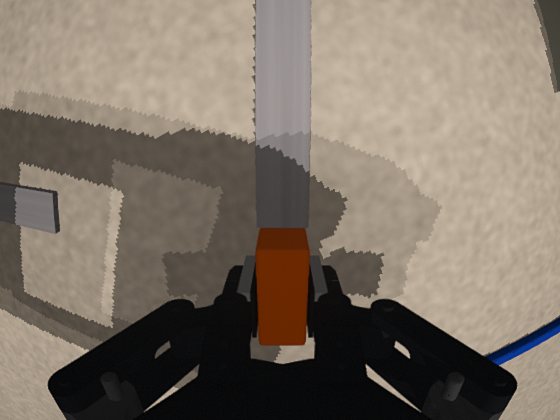

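```bash
cat >> h.py <<'E'
O=np.array([.4888,.098]);YA=np.radians(108.3)
def pw(x,y,O=O,Y=YA): return O+x*np.array([np.sin(Y),-np.cos(Y)])+y*np.array([np.cos(Y),np.sin(Y)])
E
python3 - <<'E'
from h import *
print(pw(.065,-.1))
go([*pw(.065,-.1),.23],YA-np.pi)
print(pw(-.065,-.1))
E
```

```text
[0.5819119  0.02346696]
shift [-0.2181 -0.0367 -0.3473] turn [-7.334e-01  7.000e-04 -9.000e-04] rows>= 6.6
[ 0.45848659 -0.01735206]
```

{"method": "send_rows", "body": {
  "commands": [255,-0.03,0,0,0,0,0,255,-0.08,0,0,0,0,0,255,-0.14,0,0,0,0,0,255,-0.19,-0.005,-0.05,-0.1,0,0,255,-0.218,-0.012,-0.11,-0.23,0,0,255,-0.218,-0.018,-0.17,-0.36,0,0,255,-0.218,-0.024,-0.23,-0.49,0,0,255,-0.218,-0.03,-0.29,-0.62,0,0,255,-0.218,-0.035,-0.33,-0.7,0,0,255,-0.218,-0.037,-0.347,-0.733,0,0,255,-0.218,-0.037,-0.347,-0.733,0,0,255,-0.218,-0.037,-0.347,-0.733,0,0]
}}

```text
time: 4.05
eef_pos: [0.5812, 0.0224, 0.2292]
tcp_rot: [0.972, 1.343, -0.973]
contact_force: [0.1, -0.1, -2.0]
finger_gap: 0.253
```

```bash
cat >> h.py <<'E'
def snap(tag,cam="wrist"):
    import json
    st=ctrl.get_state();im=ctrl.get_image(cam);cv2.imwrite(f"pics/{tag}.png",im)
    json.dump({k:np.array(v).tolist() for k,v in st.items()},open(f"pics/{tag}.json","w"));return st,im
def load(tag):
    import json
    return json.load(open(f"pics/{tag}.json")),cv2.imread(f"pics/{tag}.png")
E
python3 - <<'E'
from h import *
show();snap("w3")
E
```

```text
t 4.05 pos [0.5812 0.0224 0.2292] tilt [-3.e-04 -2.e-04 -1.e+00] yaw_z -1.2535 F [ 0.11 -0.11 -2.02] M [-0.046 -0.021 -0.007] gap 0.253 q [-0.094  0.168  1.437 -0.     1.536 -0.411]
```

View pics/w3.png

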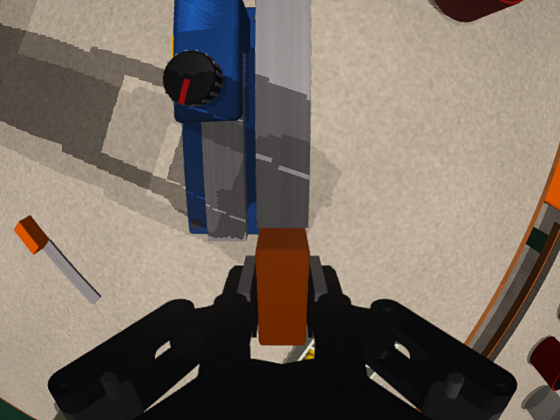

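{"method": "send_rows", "body": {
  "commands": [255,0,-0.05,0,0,0,0,255,0,-0.1,0,0,0,0,255,0,-0.13,0,0,0,0,255,0,-0.13,0,0,0,0]
}}

```text
time: 4.6
eef_pos: [0.4566, -0.0186, 0.23]
tcp_rot: [0.974, 1.341, -0.973]
contact_force: [0.1, 0.2, -1.3]
finger_gap: 0.251
```

Run:
```python
from h import *
show();snap("w4")
```

```text
t 4.6 pos [ 0.4566 -0.0186  0.23  ] tilt [ 1.4e-03 -4.0e-04 -1.0e+00] yaw_z -1.2548 F [ 0.14  0.24 -1.34] M [-0.048 -0.072 -0.09 ] gap 0.251 q [-0.21  -0.097  1.709 -0.     1.527 -0.525]
```

View pics/w4.png

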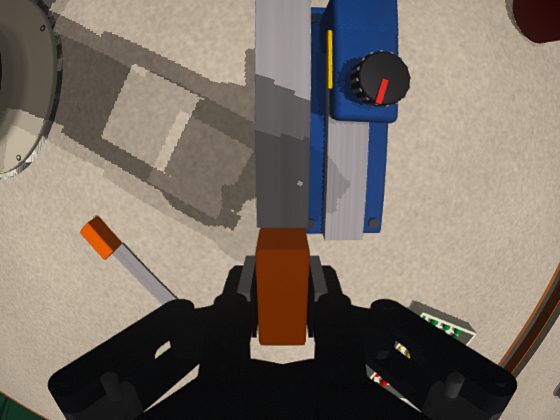

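Run:
```python
from h import *
o=[]
for tag,u0 in(("w3",150),("w4",310)):
    st,im=load(tag);c=cv2.resize(im[0:250,u0:u0+110],None,fx=2.4,fy=2.4,interpolation=cv2.INTER_CUBIC);
    k=cv2.resize(im[40:115,u0:u0+110],None,fx=3.6,fy=3.6,interpolation=cv2.INTER_CUBIC)
    o.append((c,k))
cv2.imwrite("pics/c34.png",np.hstack([o[0][0],o[1][0]]));cv2.imwrite("pics/k34.png",np.hstack([o[0][1],o[1][1]]))
```

```text
(no output)
```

View pics/c34.png

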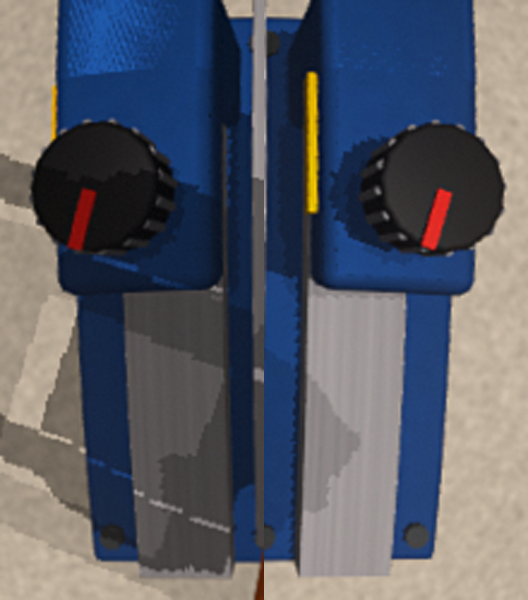

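View pics/k34.png

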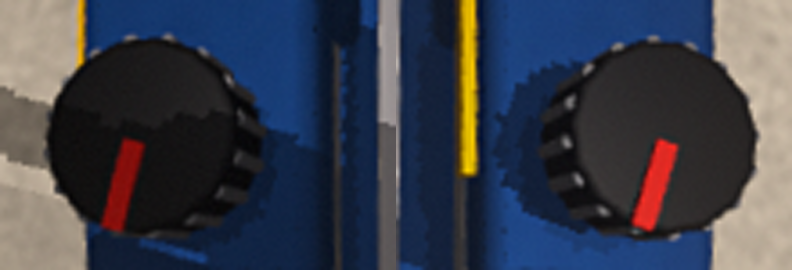

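Run:
```python
from h import *
s3,_=load("w3");s4,_=load("w4")
k=lambda x,y,u0,v0,f:(u0+(x+.5)/f-.5,v0+(y+.5)/f-.5)
K3=k(141,137,150,40,3.6);K4=k(268.5,140,310,40,3.6)
p,e=tri(wray(s3,*K3),wray(s4,*K4));print("knob top",p.round(4),np.round(e,4))
print(wonz(s3,*K3,.15),wonz(s4,*K4,.15))
c3=lambda x,y:k(x,y,150,0,2.4);c4=lambda x,y:k(x-264,y,310,0,2.4)
F={"bedFL":((140,577),(299,573)),"bedFR":((231,577),(390,575)),"bedBL":((124,295),(307,295)),"bedBR":((222,295),(405,295))}
P={}
for n,(a,b) in F.items():
    p,e=tri(wray(s3,*c3(*a)),wray(s4,*c4(*b)));P[n]=(wonz(s3,*c3(*a),.03),wonz(s4,*c4(*b),.03));print(n,p.round(4),np.round(e,4),P[n][0].round(4),P[n][1].round(4))
for i in(0,1):
    l=P["bedBL"][i]-P["bedFL"][i];r=P["bedBR"][i]-P["bedFR"][i]
    print("yaw",np.degrees([np.arctan2(l[1],l[0]),np.arctan2(r[1],r[0])]),"w",np.linalg.norm((P["bedFL"][i]-P["bedFR"][i])))
fr=np.mean([(P["bedFL"][i]+P["bedFR"][i])/2 for i in(0,1)],0);print("front mid",fr,"->origin",fr[:2]+.165*np.array([np.cos(YA),np.sin(YA)]))
```

```text
knob top [0.4898 0.0998 0.1469] [0.0001 0.0001]
[0.49074045 0.09978233 0.15      ] [0.48898331 0.099037   0.15      ]
bedFL [ 0.5205 -0.0621  0.0281] [0.0008 0.0008] [ 0.5209 -0.0621  0.03  ] [ 0.5196 -0.0606  0.03  ]
bedFR [ 0.5618 -0.0486  0.0293] [0.0001 0.0001] [ 0.5618 -0.0482  0.03  ] [ 0.5616 -0.0485  0.03  ]
bedBL [0.48   0.0601 0.0272] [0.0008 0.0008] [0.4804 0.0611 0.03  ] [0.4798 0.0593 0.03  ]
bedBR [0.521  0.0737 0.0282] [0.0007 0.0007] [0.5215 0.0731 0.03  ] [0.5204 0.0742 0.03  ]
yaw [108.17414548 108.39351582] w 0.0432069408945906
yaw [108.3552297  108.58375935] w 0.04369173632175811
front mid [ 0.54098405 -0.05485151  0.03      ] ->origin [0.4891753  0.10180369]
```

```bash
sed -i 's/^O=.*/O=np.array([.4896,.0997]);YA=np.radians(108.35)/' h.py
python3 - <<'E'
from h import *
go([*pw(0,-.19),.23],YA-np.pi)
go([*pw(0,-.19),.043],YA-np.pi)
E
```

```text
shift [0.0001 0.0679 0.0878] turn [-0.0038  0.0007 -0.0013] rows>= 1.8
shift [0.1871 0.0676 0.0877] turn [-0.0038  0.0007 -0.0013] rows>= 3.5
```

{"method": "send_rows", "body": {
  "commands": [255,0,0.03,0.045,0,0,0,255,0,0.068,0.088,-0.004,0,0,255,0.03,0.068,0.088,-0.004,0,0,255,0.08,0.068,0.088,-0.004,0,0,255,0.13,0.068,0.088,-0.004,0,0,255,0.165,0.068,0.088,-0.004,0,0,255,0.182,0.068,0.088,-0.004,0,0,255,0.183,0.068,0.088,-0.004,0,0,255,0.183,0.068,0.088,-0.004,0,0]
}}

```text
time: 5.78
eef_pos: [0.551, -0.0798, 0.0476]
tcp_rot: [0.968, 1.343, -0.967]
contact_force: [0.2, -0.2, -0.8]
finger_gap: 0.253
```

Run:
```python
from h import *
show();snap("w5");st,im=snap("s5","side")
cv2.imwrite("pics/s5c.png",cv2.resize(im[150:290,200:340],None,fx=4,fy=4,interpolation=cv2.INTER_CUBIC))
go([*pw(0,-.16),.0435],YA-np.pi,st)
```

```text
t 5.78 pos [ 0.551  -0.0798  0.0476] tilt [ 1.7e-03 -4.0e-04 -1.0e+00] yaw_z -1.2479 F [ 0.19 -0.23 -0.78] M [-0.077 -0.041  0.021] gap 0.253 q [-0.282  0.252  1.722  0.     1.165 -0.605]
shift [ 0.0042 -0.0017 -0.0297] turn [ 0.0027  0.0011 -0.0018] rows>= 0.5
```

View pics/w5.png

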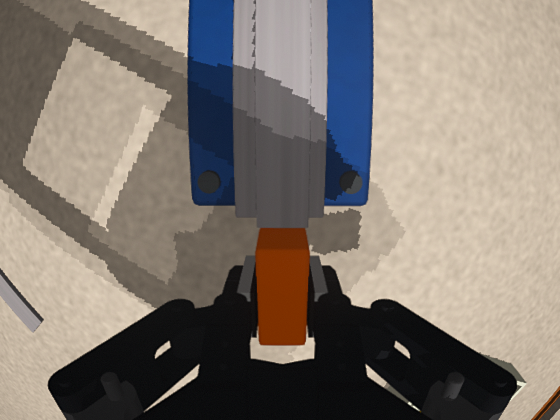

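View pics/s5c.png

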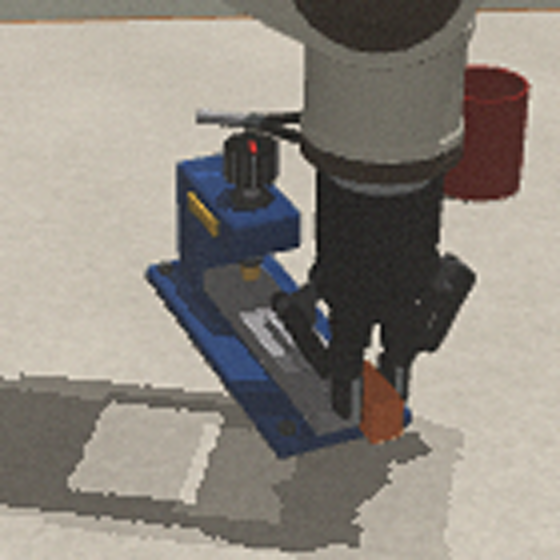

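{"method": "send_rows", "body": {
  "commands": [255,0.002,-0.001,-0.008,0.002,0,0,255,0.004,-0.0017,-0.018,0.002,0,0,255,0.0045,-0.0017,-0.028,0.002,0,0,255,0.0045,-0.0017,-0.03,0.002,0,0,255,0.0045,-0.0017,-0.03,0.002,0,0]
}}

```text
time: 6.5
eef_pos: [0.539, -0.0511, 0.042]
tcp_rot: [0.97, 1.345, -0.969]
contact_force: [-1.0, 4.3, 3.8]
finger_gap: 0.248
```

Run:
```python
from h import *
st,im=snap("s6","side");show(st)
cv2.imwrite("pics/s6c.png",cv2.resize(im[180:270,230:320],None,fx=6,fy=6,interpolation=cv2.INTER_CUBIC))
go([*pw(0,-.112),.0425],YA-np.pi,st)
```

```text
t 6.5 pos [ 0.539  -0.0511  0.042 ] tilt [ 0.e+00  6.e-04 -1.e+00] yaw_z -1.2494 F [-1.02  4.28  3.84] M [ 0.569  0.212 -0.022] gap 0.248 q [-2.370e-01  2.310e-01  1.762e+00  1.000e-03  1.149e+00 -5.590e-01]
shift [-0.0005  0.0007 -0.0467] turn [ 0.0012 -0.0005 -0.0002] rows>= 0.7
```

View pics/s6c.png

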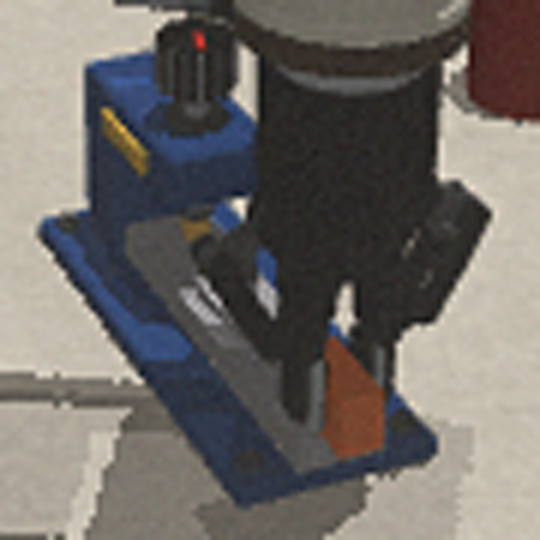

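{"method": "send_rows", "body": {
  "commands": [255,-0.0006,0,-0.008,0.001,0,0,255,-0.0006,0.0007,-0.018,0.001,0,0,255,-0.0006,0.0007,-0.028,0.001,0,0,255,-0.0006,0.0007,-0.038,0.001,0,0,255,-0.0006,0.0007,-0.046,0.001,0,0,255,-0.0006,0.0007,-0.047,0.001,0,0,255,-0.0006,0.0007,-0.047,0.001,0,0]
}}

```text
time: 7.42
eef_pos: [0.5249, -0.0068, 0.0424]
tcp_rot: [0.97, 1.344, -0.97]
contact_force: [0.3, 0.2, -2.8]
finger_gap: 0.247
```

Run:
```python
from h import *
st,im=snap("w7");show(st)
st,im=snap("s7","side")
cv2.imwrite("pics/s7c.png",cv2.resize(im[180:270,230:320],None,fx=6,fy=6,interpolation=cv2.INTER_CUBIC))
```

```text
t 7.42 pos [ 0.5249 -0.0068  0.0424] tilt [ 1.e-04  0.e+00 -1.e+00] yaw_z -1.2506 F [ 0.28  0.19 -2.83] M [-0.045  0.005  0.05 ] gap 0.247 q [-0.16   0.199  1.801  0.     1.142 -0.48 ]
```

View pics/w7.png

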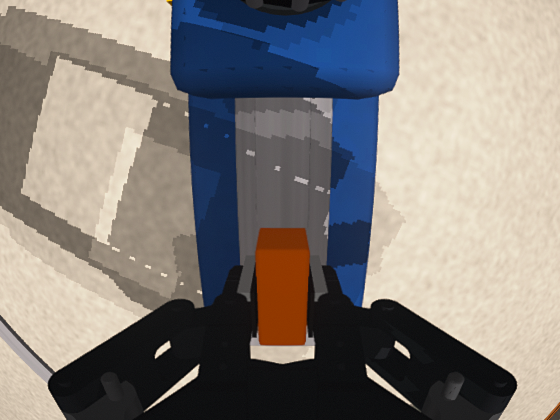

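View pics/s7c.png

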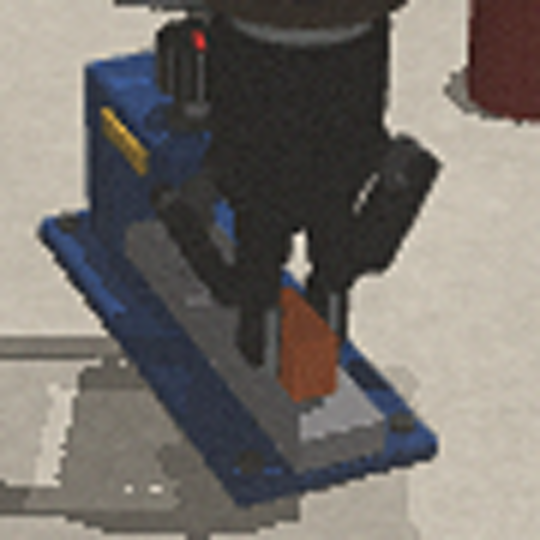

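{"method": "send_rows", "body": {
  "commands": [255,0.0005,0,0,0,0,0,255,0.0007,0,0,0,0,0,0,0.0007,0,0,0,0,0,0,0.0007,0,0,0,0,0,0,0.0007,0,0,0,0,0,0,-0.02,0,0,0,0,0,0,-0.07,0,0,0,0,0,0,-0.13,0,0,0,0,0,0,-0.15,0,0,0,0,0,0,-0.15,0,0,0,0,0]
}}

```text
time: 8.78
eef_pos: [0.5254, -0.0069, 0.1938]
tcp_rot: [0.971, 1.341, -0.969]
contact_force: [0.5, -0.4, -0.5]
finger_gap: 1.003
```

Run:
```python
from h import *
st,im=snap("w8");show(st)
st,im=snap("s8","side")
cv2.imwrite("pics/s8c.png",cv2.resize(im[180:270,230:320],None,fx=6,fy=6,interpolation=cv2.INTER_CUBIC))
go([.4899,.0994,.19],YA-np.pi+.9,st)
go([.4899,.0994,.131],YA-np.pi+.9,st)
```

```text
t 8.78 pos [ 0.5254 -0.0069  0.1938] tilt [ 2.8e-03 -3.0e-04 -1.0e+00] yaw_z -1.2508 F [ 0.53 -0.39 -0.46] M [ 0.021 -0.     0.03 ] gap 1.003 q [-0.16   0.065  1.623  0.     1.45  -0.48 ]
shift [ 0.0023  0.0002 -0.1118] turn [-9.003e-01  3.000e-04 -4.000e-04] rows>= 4.8
shift [ 0.0613  0.0002 -0.1118] turn [-9.003e-01  3.000e-04 -4.000e-04] rows>= 4.8
```

View pics/w8.png

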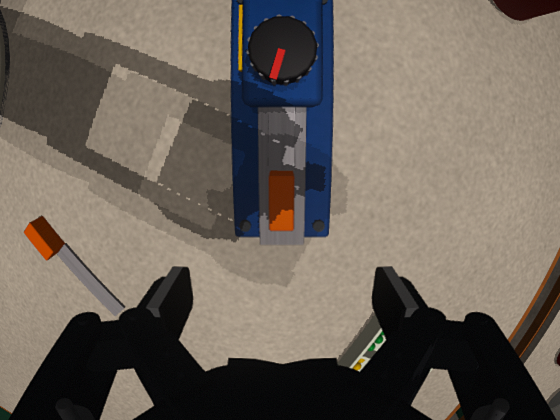

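View pics/s8c.png

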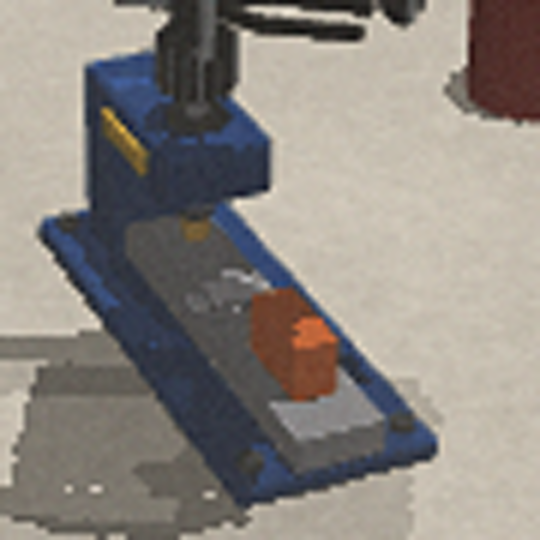

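Wrist view: the blade lies on the bed with its handle at (281,200) and the bed centred at u≈282. The knob top is at (283,49). I check the knob centre and the handle pose, then go to the knob.

Run:
```python
from h import *
st,im=load("w8")
g=cv2.cvtColor(im,cv2.COLOR_BGR2GRAY)[0:110,230:335]
print(cv2.HoughCircles(cv2.GaussianBlur(g,(3,3),0),cv2.HOUGH_GRADIENT_ALT,1.5,20,param1=120,param2=.7,minRadius=26,maxRadius=40))
for p in((283,49),(282.5,49.5)): print(wonz(st,*p,.15))
B,_=blobs(im,lambda h,s,v:(h>3)&(h<20)&(s>150)&(v>60));a=[b for b in B if 260<b[1]<310 and 150<b[2]<220][0];ox=np.array(a[3]);print(ox)
q=np.mean([wonz(st,*p,.06) for p in ox],0);r=q[:2]-O;print(q,"press x,y",r@[np.sin(YA),-np.cos(YA)],r@[np.cos(YA),np.sin(YA)])
```

```text
[[[51.       49.5      32.103676]]]
[0.49040172 0.09891157 0.15      ]
[0.4902381  0.09855845 0.15      ]
[[269. 171.]
 [293. 171.]
 [293. 230.]
 [269. 230.]]
[ 0.52391542 -0.00556824  0.06      ] press x,y -0.0005701205136148179 -0.11071867614997237
```

{"method": "send_rows", "body": {
  "commands": [0,0.0,0,-0.03,-0.18,0,0,0,0,0,-0.06,-0.36,0,0,0,0,0,-0.09,-0.54,0,0,0,0,0,-0.112,-0.72,0,0,0,0.01,0,-0.112,-0.9,0,0,0,0.035,0,-0.112,-0.9,0,0,0,0.061,0,-0.112,-0.9,0,0,0,0.061,0,-0.112,-0.9,0,0,0,0.061,0,-0.112,-0.9,0,0],
  "newtons": 30
}}

```text
time: 10.0
eef_pos: [0.4897, 0.0995, 0.1318]
tcp_rot: [0.275, 1.553, -0.275]
contact_force: [-0.3, 0.1, 0.6]
finger_gap: 1.0
```

Run:
```python
from h import *
st,im=snap("w9");show(st)
go([.4900,.0993,.131],YA-np.pi+.9,st)
```

```text
t 10.0 pos [0.4897 0.0995 0.1318] tilt [-2.e-04  1.e-04 -1.e+00] yaw_z -0.3509 F [-0.3   0.06  0.61] M [-0.006 -0.066  0.043] gap 1.0 q [ 0.046  0.057  1.763  0.     1.322 -1.174]
shift [ 0.0008 -0.0001  0.0004] turn [-0.0003 -0.0002 -0.    ] rows>= 0.0
```

View pics/w9.png

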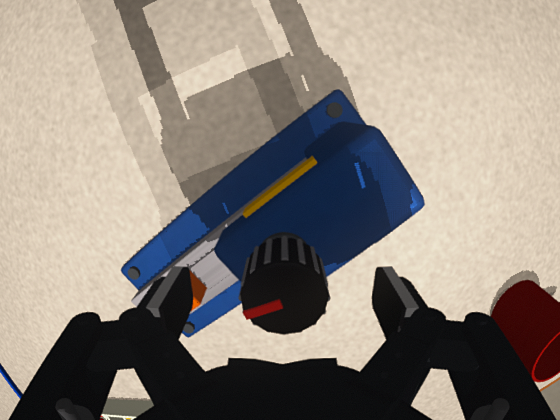

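{"method": "send_rows", "body": {
  "commands": [255,0,0,0,0,0,0,255,0,0,0,0,0,0,255,0,0,0,0,0,0,255,0,0,0,0,0,0,255,0,0,0,0,0,0]
}}

```text
time: 10.68
eef_pos: [0.49, 0.1002, 0.1321]
tcp_rot: [0.276, 1.552, -0.274]
contact_force: [0.7, 7.2, 5.2]
finger_gap: 0.432
```

Run:
```python
from h import *
show()
```

```text
t 10.68 pos [0.49   0.1002 0.1321] tilt [ 0.0014  0.0014 -1.    ] yaw_z -0.3506 F [0.71 7.25 5.22] M [ 1.042 -0.104  0.015] gap 0.432 q [ 4.700e-02  5.600e-02  1.762e+00  1.000e-03  1.322e+00 -1.174e+00]
```

{"method": "send_rows", "body": {
  "commands": [255,0,0,0,0.16,0,0,255,0,0,0,0.32,0,0,255,0,0,0,0.48,0,0,255,0,0,0,0.64,0,0,255,0,0,0,0.8,0,0,255,0,0,0,0.96,0,0,255,0,0,0,1.12,0,0,255,0,0,0,1.28,0,0,255,0,0,0,1.44,0,0,255,0,0,0,1.6,0,0,255,0,0,0,1.6,0,0]
}}

```text
time: 12.05
eef_pos: [0.4901, 0.1003, 0.1321]
tcp_rot: [1.487, 1.004, -1.483]
contact_force: [0.9, 7.6, 4.9]
finger_gap: 0.433
```

Run:
```python
from h import *
show()
st,im=snap("s10","side")
cv2.imwrite("pics/s10c.png",cv2.resize(im[170:260,230:320],None,fx=6,fy=6,interpolation=cv2.INTER_CUBIC))
```

```text
t 12.05 pos [0.4901 0.1003 0.1321] tilt [ 0.0016  0.0016 -1.    ] yaw_z -1.9534 F [0.89 7.56 4.87] M [ 1.204 -0.187 -0.095] gap 0.433 q [0.047 0.056 1.762 0.002 1.321 0.429]
```

View pics/s10c.png

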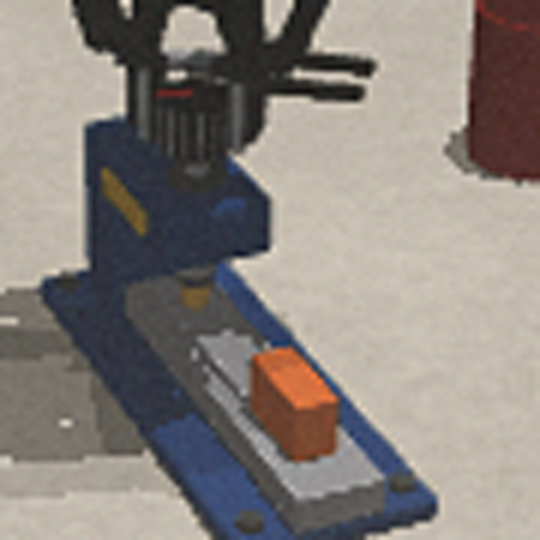

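Run:
```python
from h import *
print(pw(-.0003,-.1115));go([*pw(-.0003,-.1115),.044],YA-np.pi)
```

```text
[ 0.52441778 -0.00622479]
shift [0.088  0.0714 0.0863] turn [-0.7008 -0.0017 -0.0016] rows>= 3.7
```

{"method": "send_rows", "body": {
  "commands": [0,0,0,0,0,0,0,0,0,0,0,0,0,0,0,0,0,0,0,0,0,0,-0.045,0,0,0,0,0,0,-0.05,0.015,0.02,-0.12,0,0,0,-0.05,0.035,0.045,-0.3,0,0,0,-0.03,0.06,0.075,-0.48,0,0,0,0,0.0714,0.0863,-0.66,0,0,0,0.04,0.0714,0.0863,-0.7,0,0,0,0.075,0.0714,0.0863,-0.7,0,0,0,0.088,0.0714,0.0863,-0.7,0,0,0,0.088,0.0714,0.0863,-0.7,0,0],
  "newtons": 20
}}

```text
time: 13.6
eef_pos: [0.5238, -0.007, 0.0434]
tcp_rot: [0.97, 1.345, -0.971]
contact_force: [-0.4, -0.1, 0.4]
finger_gap: 1.001
```

Run:
```python
from h import *
show();snap("w11")
```

```text
t 13.6 pos [ 0.5238 -0.007   0.0434] tilt [-8.e-04  2.e-04 -1.e+00] yaw_z -1.2508 F [-0.37 -0.06  0.4 ] M [-0.043  0.007  0.036] gap 1.001 q [-0.161  0.196  1.802  0.     1.144 -0.481]
```

View pics/w11.png

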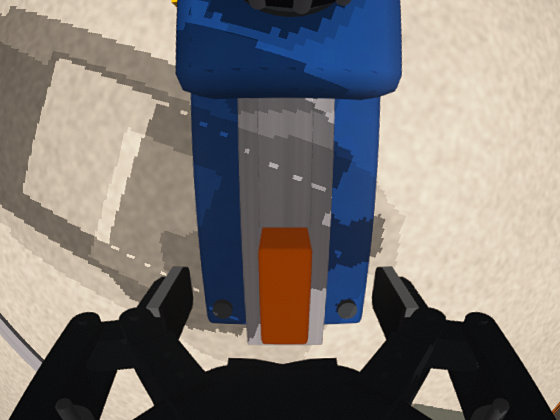

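{"method": "send_rows", "body": {
  "commands": [255,0,0.001,0,0,0,0,255,0,0.001,0,0,0,0,255,0,0.001,0,0,0,0,255,0,0.001,0,0,0,0,255,0,0.001,0,0,0,0,255,0,0.001,0,0,0,0]
}}

```text
time: 14.4
eef_pos: [0.525, -0.0068, 0.0438]
tcp_rot: [0.971, 1.343, -0.97]
contact_force: [-1.9, 0.1, 6.4]
finger_gap: 0.254
```

```bash
cat >> h.py <<'E'
def tugread():
    st=ctrl.get_state();show(st);Rm=R.from_rotvec(st["tcp_rot"]).as_matrix();print("F tool",(Rm.T@st["contact_force"]).round(2))
    r=np.array(st["eef_pos"])[:2]-O;print("press xy",r@[np.sin(YA),-np.cos(YA)],r@[np.cos(YA),np.sin(YA)])
E
python3 - <<'E'
from h import *
for i in range(3):
    tugread();ctrl.get_image("side")
E
```

```text
t 14.4 pos [ 0.525  -0.0068  0.0438] tilt [ 4.e-04  0.e+00 -1.e+00] yaw_z -1.2508 F [-1.89  0.1   6.38] M [ 0.024  0.257 -0.023] gap 0.254 q [-0.16   0.197  1.8    0.     1.144 -0.48 ]
F tool [-6.38 -1.76 -0.69]
press xy 4.1068892355249705e-05 -0.1122062365307087
t 14.45 pos [ 0.525  -0.0068  0.0438] tilt [ 4.e-04  1.e-04 -1.e+00] yaw_z -1.2508 F [-1.59  0.42  6.84] M [ 0.023  0.249 -0.018] gap 0.25 q [-0.16   0.197  1.8    0.     1.144 -0.48 ]
F tool [-6.84 -1.37 -0.89]
press xy 3.817467490728358e-05 -0.11219073802307997
t 14.5 pos [ 0.525  -0.0068  0.0438] tilt [ 4.e-04  1.e-04 -1.e+00] yaw_z -1.2508 F [-1.74  0.06  6.44] M [-0.019  0.245 -0.081] gap 0.253 q [-0.16   0.197  1.8    0.     1.144 -0.48 ]
F tool [-6.44 -1.63 -0.6 ]
press xy 4.369249638295505e-05 -0.11220832508407905
```

{"method": "send_rows", "body": {
  "commands": [255,-0.0006,0,0,0,0,0,255,-0.0006,0,0.0005,0,0,0,255,-0.0006,0,0.001,0,0,0,255,-0.0006,0,0.0015,0,0,0,255,-0.0006,0,0.002,0,0,0,255,-0.0006,0,0.0025,0,0,0,255,-0.0006,0,0.003,0,0,0]
}}

```text
time: 15.42
eef_pos: [0.5258, -0.0096, 0.044]
tcp_rot: [0.97, 1.344, -0.97]
contact_force: [0.3, -0.6, -1.5]
finger_gap: 0.253
```

Run:
```python
from h import *
for i in range(3):
    tugread();ctrl.get_image("side")
```

```text
t 15.43 pos [ 0.5258 -0.0096  0.044 ] tilt [-1.e-04  1.e-04 -1.e+00] yaw_z -1.2508 F [ 0.28 -0.57 -1.47] M [-0.052 -0.099 -0.007] gap 0.253 q [-0.165  0.199  1.797  0.     1.146 -0.485]
F tool [1.47 0.08 0.63]
press xy -7.802400532702674e-05 -0.11515693278124096
t 15.47 pos [ 0.5258 -0.0097  0.044 ] tilt [ 0.e+00  1.e-04 -1.e+00] yaw_z -1.2508 F [ 0.59 -0.85 -1.1 ] M [-0.018  0.017  0.059] gap 0.251 q [-0.165  0.199  1.797  0.     1.146 -0.485]
F tool [1.1  0.3  0.99]
press xy -6.896875574581476e-05 -0.11524046156413113
t 15.53 pos [ 0.5258 -0.0097  0.044 ] tilt [-0.e+00  1.e-04 -1.e+00] yaw_z -1.2508 F [ 0.16 -0.53 -1.86] M [-0.024 -0.009  0.004] gap 0.251 q [-0.165  0.199  1.797  0.     1.146 -0.485]
F tool [ 1.86 -0.01  0.55]
press xy -9.422964982357015e-05 -0.11518715266327006
```

{"method": "send_rows", "body": {
  "commands": [255,0,0,-0.003,0,0,0,255,0.0006,0,-0.003,0,0,0,0,0.0006,0,-0.003,0,0,0,0,0.0006,0,-0.003,0,0,0,0,0.0006,0,-0.003,0,0,0,0,-0.05,0,-0.003,0,0,0,0,-0.11,0,-0.003,0,0,0,0,-0.13,0,-0.03,0,0,0,0,-0.13,0,-0.08,0,0,0,0,-0.13,0.0005,-0.1147,0,0,0,0,-0.12,0.0005,-0.1147,0,0,0,0,-0.0875,0.0005,-0.1147,0,0,0,0,-0.0875,0.0005,-0.1147,0,0,0,255,-0.0875,0.0005,-0.1147,0,0,0,255,-0.0875,0.0005,-0.1147,0,0,0,255,-0.0875,0.0005,-0.1147,0,0,0,255,-0.0875,0.0005,-0.1147,0,0,0,255,-0.0875,0.0005,-0.1147,0,0,0],
  "newtons": 30
}}

```text
time: 17.82
eef_pos: [0.4905, 0.0992, 0.1325]
tcp_rot: [0.971, 1.343, -0.97]
contact_force: [-1.4, -1.4, 5.7]
finger_gap: 0.436
```

Run:
```python
from h import *
tugread();snap("w12")
```

```text
t 17.82 pos [0.4905 0.0992 0.1325] tilt [ 1.1e-03 -1.0e-04 -1.0e+00] yaw_z -1.2509 F [-1.44 -1.39  5.72] M [-0.298  0.384  0.009] gap 0.436 q [ 0.046  0.057  1.761 -0.     1.323 -0.274]
F tool [-5.72 -1.8   0.87]
press xy 0.0006875133243153269 -0.000707643358573453
```

View pics/w12.png

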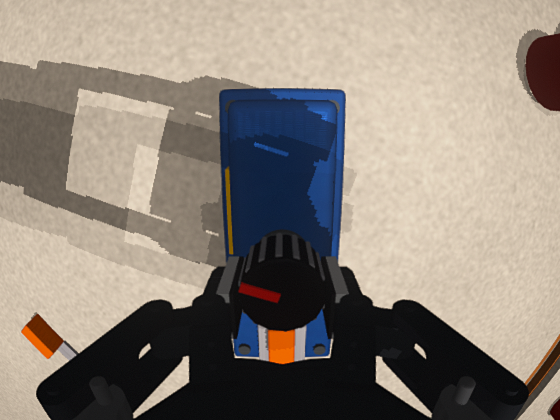

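{"method": "send_rows", "body": {
  "commands": [255,0,0,0,0.16,0,0,255,0,0,0,0.32,0,0,255,0,0,0,0.48,0,0,255,0,0,0,0.5,0,0,255,0,0,0,0.5,0,0]
}}

```text
time: 18.5
eef_pos: [0.49, 0.0992, 0.1324]
tcp_rot: [1.341, 1.118, -1.341]
contact_force: [-7.9, -2.0, 8.6]
finger_gap: 0.432
```

Run:
```python
from h import *
show()
go([*pw(.0003,-.1118),.044],YA-np.pi)
```

```text
t 18.5 pos [0.49   0.0992 0.1324] tilt [ 1.e-04 -2.e-04 -1.e+00] yaw_z -1.7513 F [-7.95 -2.03  8.64] M [-0.266  1.191 -0.045] gap 0.432 q [ 0.046  0.057  1.761 -0.     1.324  0.226]
shift [0.0885 0.0534 0.0975] turn [-5.007e-01  2.000e-04 -0.000e+00] rows>= 2.7
```

{"method": "send_rows", "body": {
  "commands": [0,0,0,0,0,0,0,0,0,0,0,0,0,0,0,0,0,0,0,0,0,0,-0.045,0,0,0,0,0,0,-0.05,0.012,0.025,-0.15,0,0,0,-0.05,0.03,0.055,-0.3,0,0,0,-0.03,0.0534,0.0975,-0.46,0,0,0,0,0.0534,0.0975,-0.5,0,0,0,0.04,0.0534,0.0975,-0.5,0,0,0,0.075,0.0534,0.0975,-0.5,0,0,0,0.0879,0.0534,0.0975,-0.5,0,0,0,0.0879,0.0534,0.0975,-0.5,0,0,255,0.0879,0.0534,0.0975,-0.5,0,0,255,0.0879,0.0534,0.0975,-0.5,0,0,255,0.0879,0.0534,0.0975,-0.5,0,0,255,0.0879,0.0534,0.0975,-0.5,0,0,255,0.0879,0.0534,0.0975,-0.5,0,0],
  "newtons": 20
}}

```text
time: 20.62
eef_pos: [0.5254, -0.0061, 0.0441]
tcp_rot: [0.97, 1.343, -0.97]
contact_force: [-2.9, 0.7, 6.7]
finger_gap: 0.255
```

Run:
```python
from h import *
tugread()
```

```text
t 20.62 pos [ 0.5254 -0.0061  0.0441] tilt [ 5.e-04 -1.e-04 -1.e+00] yaw_z -1.2506 F [-2.91  0.69  6.74] M [0.013 0.348 0.158] gap 0.255 q [-0.158  0.198  1.798  0.     1.145 -0.479]
F tool [-6.74 -2.55 -1.57]
press xy 0.0006989968811956541 -0.11169843841967768
```

{"method": "send_rows", "body": {
  "commands": [255,-0.0005,0,0,0,0,0,255,-0.0005,0,0.0005,0,0,0,255,-0.0005,0,0.001,0,0,0,255,-0.0005,0,0.0015,0,0,0,255,-0.0005,0,0.002,0,0,0,255,-0.0005,0,0.0025,0,0,0,255,-0.0005,0,0.003,0,0,0]
}}

```text
time: 21.5
eef_pos: [0.5258, -0.0077, 0.0441]
tcp_rot: [0.972, 1.346, -0.969]
contact_force: [-3.7, 12.3, 6.9]
finger_gap: 0.255
```

Run:
```python
from h import *
tugread()
```

```text
t 21.5 pos [ 0.5258 -0.0077  0.0441] tilt [-9.0e-04  2.2e-03 -1.0e+00] yaw_z -1.2507 F [-3.69 12.35  6.89] M [1.902 0.632 0.068] gap 0.255 q [-0.162  0.199  1.796  0.002  1.147 -0.484]
F tool [ -6.86   0.38 -12.9 ]
press xy 0.0005126833431279269 -0.11333427100728166
```

{"method": "send_rows", "body": {
  "commands": [255,0,0,0.0005,0,0,0,255,0,0,0.001,0,0,0,255,0,0,0.0015,0,0,0,255,0,0,0.002,0,0,0]
}}

```text
time: 22.0
eef_pos: [0.5264, -0.0096, 0.0441]
tcp_rot: [0.972, 1.346, -0.969]
contact_force: [-5.0, 13.6, 5.1]
finger_gap: 0.249
```

Run:
```python
from h import *
tugread()
```

```text
t 22.0 pos [ 0.5264 -0.0096  0.0441] tilt [-9.0e-04  2.2e-03 -1.0e+00] yaw_z -1.2507 F [-4.95 13.55  5.08] M [1.915 0.657 0.031] gap 0.249 q [-0.166  0.201  1.795  0.002  1.147 -0.487]
F tool [ -5.04  -0.43 -14.44]
press xy 0.0005513395834336693 -0.11534142296343601
```

{"method": "send_rows", "body": {
  "commands": [255,0,0,-0.0013,0,0,0,0,0,0,-0.0013,0,0,0,0,0,0,-0.0013,0,0,0,0,0,0,-0.0013,0,0,0,0,-0.05,0,-0.0013,0,0,0,0,-0.11,0,-0.0013,0,0,0,0,-0.13,0,-0.03,0,0,0,0,-0.13,0,-0.08,0,0,0,0,-0.13,0,-0.1163,0,0,0,0,-0.12,0,-0.1163,0,0,0,0,-0.0874,0,-0.1163,0,0,0,0,-0.0874,0,-0.1163,0,0,0,255,-0.0874,0,-0.1163,0,0,0,255,-0.0874,0,-0.1163,0,0,0,255,-0.0874,0,-0.1163,0,0,0,255,-0.0874,0,-0.1163,0,0,0,255,-0.0874,0,-0.1163,0,0,0],
  "newtons": 30
}}

```text
time: 24.12
eef_pos: [0.4905, 0.0994, 0.1325]
tcp_rot: [0.971, 1.343, -0.97]
contact_force: [-3.2, -2.5, 8.0]
finger_gap: 0.432
```

Run:
```python
from h import *
tugread()
st,im=snap("s13","side");cv2.imwrite("pics/s13c.png",cv2.resize(im[170:260,230:320],None,fx=6,fy=6,interpolation=cv2.INTER_CUBIC))
snap("w13")
```

```text
t 24.12 pos [0.4905 0.0994 0.1325] tilt [ 1.e-03 -2.e-04 -1.e+00] yaw_z -1.2509 F [-3.22 -2.54  8.  ] M [-0.311  0.587  0.028] gap 0.432 q [ 0.046  0.057  1.761 -0.     1.323 -0.274]
F tool [-8.01 -3.84  1.4 ]
press xy 0.0007146098009439427 -0.0005764091092569938
```

View pics/s13c.png

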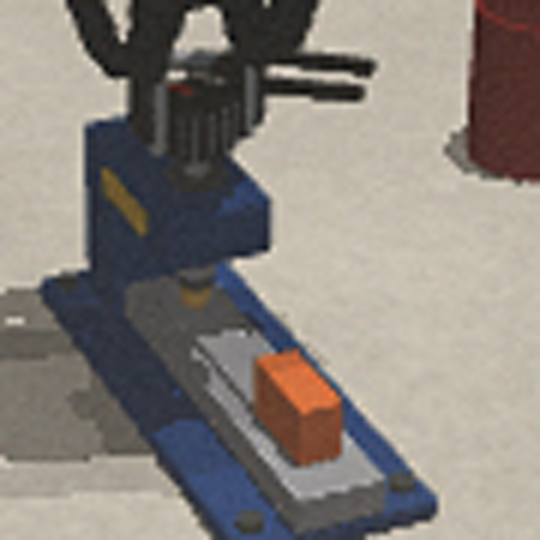

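View pics/w13.png

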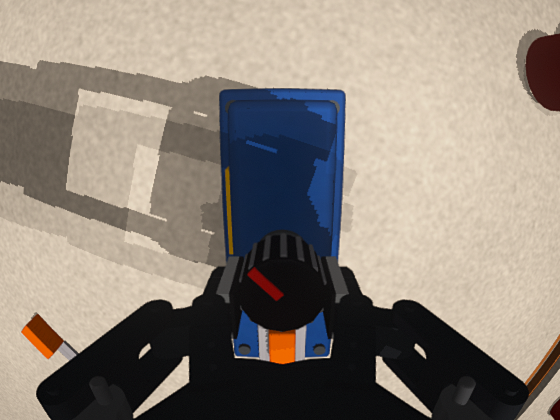

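{"method": "send_rows", "body": {
  "commands": [255,0,0,0,-0.12,0,0,255,0,0,0,-0.23,0,0,255,0,0,0,-0.23,0,0]
}}

```text
time: 24.6
eef_pos: [0.4906, 0.0995, 0.1325]
tcp_rot: [0.794, 1.42, -0.793]
contact_force: [-1.8, -1.7, 6.0]
finger_gap: 0.435
```

Run:
```python
from h import *
show()
go([*pw(.0003,-.115),.0445],YA-np.pi)
```

```text
t 24.6 pos [0.4906 0.0995 0.1325] tilt [ 1.4e-03 -1.0e-04 -1.0e+00] yaw_z -1.0189 F [-1.79 -1.74  5.98] M [-0.192  0.196  0.126] gap 0.435 q [ 0.046  0.057  1.761 -0.     1.323 -0.506]
shift [ 0.0881 -0.027   0.1112] turn [ 0.2316  0.0007 -0.0013] rows>= 2.3
```

{"method": "send_rows", "body": {
  "commands": [0,0,0,0,0,0,0,0,0,0,0,0,0,0,0,0,0,0,0,0,0,0,-0.045,0,0,0,0,0,0,-0.05,-0.006,0.025,0.07,0,0,0,-0.05,-0.014,0.06,0.15,0,0,0,-0.03,-0.027,0.111,0.23,0,0,0,0,-0.027,0.111,0.231,0,0,0,0.04,-0.027,0.111,0.231,0,0,0,0.075,-0.027,0.111,0.231,0,0,0,0.087,-0.027,0.111,0.231,0,0,0,0.087,-0.027,0.111,0.231,0,0,255,0.087,-0.027,0.111,0.231,0,0,255,0.087,-0.027,0.111,0.231,0,0,255,0.087,-0.027,0.111,0.231,0,0,255,0.087,-0.027,0.111,0.231,0,0,255,0.087,-0.027,0.111,0.231,0,0],
  "newtons": 20
}}

```text
time: 26.72
eef_pos: [0.5255, -0.0092, 0.045]
tcp_rot: [0.971, 1.343, -0.971]
contact_force: [-1.1, 0.6, 6.6]
finger_gap: 0.251
```

Run:
```python
from h import *
tugread()
```

```text
t 26.73 pos [ 0.5255 -0.0092  0.045 ] tilt [ 7.e-04  0.e+00 -1.e+00] yaw_z -1.2518 F [-1.06  0.57  6.6 ] M [ 0.127  0.188 -0.081] gap 0.251 q [-0.164  0.197  1.797  0.     1.147 -0.483]
F tool [-6.6  -0.82 -0.87]
press xy -0.0002148062725844043 -0.11462158720213521
```

{"method": "send_rows", "body": {
  "commands": [255,-0.0005,0,0,0,0,0,255,-0.0005,0,0,0,0,0]
}}

```text
time: 26.98
eef_pos: [0.5253, -0.0092, 0.0451]
tcp_rot: [0.971, 1.343, -0.971]
contact_force: [1.0, -0.7, 0.8]
finger_gap: 0.255
```

Run:
```python
from h import *
tugread()
```

```text
t 26.98 pos [ 0.5253 -0.0092  0.0451] tilt [ 3.e-04  0.e+00 -1.e+00] yaw_z -1.2519 F [ 0.98 -0.72  0.81] M [-0.037 -0.313 -0.2  ] gap 0.255 q [-0.164  0.197  1.797  0.     1.147 -0.483]
F tool [-0.81  0.71  0.99]
press xy -0.00035613282242114225 -0.11461732547235659
```

Vertical load is now near zero. Next is the tug.

{"method": "send_rows", "body": {
  "commands": [255,0,0,0.0005,0,0,0,255,0,0,0.001,0,0,0,255,0,0,0.0015,0,0,0,255,0,0,0.002,0,0,0]
}}

```text
time: 27.48
eef_pos: [0.5256, -0.0104, 0.045]
tcp_rot: [0.972, 1.345, -0.971]
contact_force: [-1.6, 7.0, 4.2]
finger_gap: 0.252
```

Run:
```python
from h import *
tugread();ctrl.get_image("top");tugread()
```

```text
t 27.48 pos [ 0.5256 -0.0104  0.045 ] tilt [-5.0e-04  1.2e-03 -1.0e+00] yaw_z -1.2516 F [-1.56  6.99  4.21] M [ 1.159  0.256 -0.004] gap 0.252 q [-1.670e-01  1.980e-01  1.796e+00  1.000e-03  1.148e+00 -4.870e-01]
F tool [-4.2   0.71 -7.13]
press xy -0.00047280197701896894 -0.11585986952478608
t 27.52 pos [ 0.5257 -0.0104  0.045 ] tilt [-5.0e-04  1.2e-03 -1.0e+00] yaw_z -1.2516 F [-1.88  7.    4.57] M [ 1.093  0.202 -0.04 ] gap 0.252 q [-1.670e-01  1.980e-01  1.796e+00  1.000e-03  1.148e+00 -4.870e-01]
F tool [-4.57  0.41 -7.24]
press xy -0.0004523440223450735 -0.11589567813744073
```

{"method": "send_rows", "body": {
  "commands": [255,0,0,0.0005,0,0,0,255,0,0,0.001,0,0,0,255,0,0,0.0015,0,0,0]
}}

```text
time: 27.9
eef_pos: [0.526, -0.0118, 0.045]
tcp_rot: [0.972, 1.345, -0.971]
contact_force: [-2.2, 7.3, 4.8]
finger_gap: 0.252
```

Run:
```python
from h import *
tugread()
```

```text
t 27.9 pos [ 0.526  -0.0118  0.045 ] tilt [-7.0e-04  1.2e-03 -1.0e+00] yaw_z -1.2515 F [-2.18  7.3   4.75] M [1.231 0.267 0.016] gap 0.252 q [-1.700e-01  1.990e-01  1.795e+00  1.000e-03  1.149e+00 -4.890e-01]
F tool [-4.74  0.22 -7.62]
press xy -0.0005190062430018001 -0.11731373882656353
```

{"method": "send_rows", "body": {
  "commands": [255,0,0,-0.0008,0,0,0,255,0,0,-0.0016,0,0,0,255,0,0,-0.0024,0,0,0,255,0,0,-0.0032,0,0,0,255,0,0,-0.004,0,0,0,255,0,0,-0.0045,0,0,0,255,0,0,-0.005,0,0,0]
}}

```text
time: 28.78
eef_pos: [0.5249, -0.0082, 0.045]
tcp_rot: [0.971, 1.343, -0.971]
contact_force: [1.1, -5.0, -0.0]
finger_gap: 0.257
```

Run:
```python
from h import *
tugread()
```

```text
t 28.77 pos [ 0.5249 -0.0082  0.045 ] tilt [ 4.e-04 -7.e-04 -1.e+00] yaw_z -1.2519 F [ 1.06 -4.95 -0.01] M [-0.775 -0.294 -0.017] gap 0.257 q [-1.620e-01  1.960e-01  1.798e+00 -1.000e-03  1.147e+00 -4.810e-01]
F tool [ 0.02 -0.54  5.03]
press xy -0.00044672199737043973 -0.11355572228107692
```

{"method": "send_rows", "body": {
  "commands": [255,0,0,0.0006,0,0,0,0,0,0,0.0006,0,0,0,0,0,0,0.0006,0,0,0,0,0,0,0.0006,0,0,0,0,0,0,0.0006,0,0,0,0,-0.02,0,0.0006,0,0,0,0,-0.06,0,0.0006,0,0,0,0,-0.12,0,0.0006,0,0,0,0,-0.15,0,0.0006,0,0,0,0,-0.15,0,0.0006,0,0,0,0,-0.15,0,0.0006,0,0,0]
}}

```text
time: 30.15
eef_pos: [0.5246, -0.0083, 0.1942]
tcp_rot: [0.971, 1.344, -0.972]
contact_force: [-0.5, -0.6, 0.3]
finger_gap: 1.001
```

Run:
```python
from h import *
show();st,im=snap("w20")
B,_=blobs(im,lambda h,s,v:(h>3)&(h<20)&(s>150)&(v>60));a=[b for b in B if 260<b[1]<310 and 150<b[2]<240][0];ox=np.array(a[3]);print(ox)
q=np.mean([wonz(st,*p,.06) for p in ox],0);r=q[:2]-O;y=r@[np.cos(YA),np.sin(YA)];print("press x,y",r@[np.sin(YA),-np.cos(YA)],y,"tip y",y+.14)
_,t=snap("t20","top");t0=cv2.imread("pics/top0.png")
_,im2=snap("s20","side");s0=cv2.imread("pics/side0.png")
cv2.imwrite("pics/s20c.png",cv2.resize(im2[170:260,230:320],None,fx=6,fy=6,interpolation=cv2.INTER_CUBIC))
cv2.imwrite("pics/t20c.png",np.hstack([t0[50:250,100:480],t[50:250,100:480]]))
```

```text
t 30.15 pos [ 0.5246 -0.0083  0.1942] tilt [-1.1e-03  3.0e-04 -1.0e+00] yaw_z -1.2518 F [-0.48 -0.63  0.33] M [-0.005 -0.042 -0.034] gap 1.001 q [-0.163  0.066  1.622  0.     1.455 -0.482]
[[270. 172.]
 [295. 172.]
 [295. 231.]
 [270. 231.]]
press x,y -0.0009075935763206964 -0.11257632909302315 tip y 0.027423670906976866
```

View pics/w20.png

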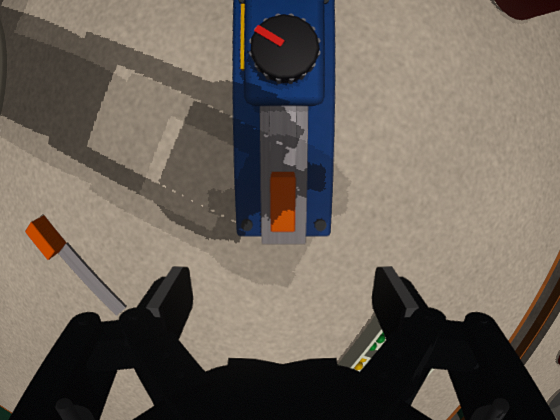

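View pics/s20c.png

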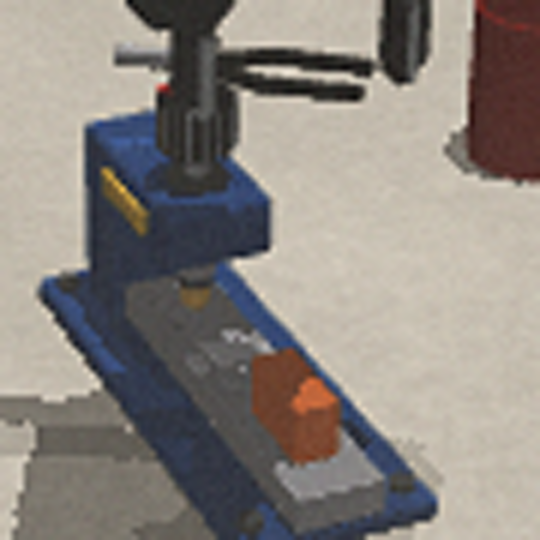

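View pics/t20c.png

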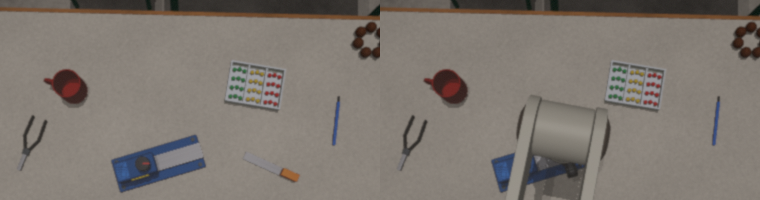

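```bash
python3 -c "
from h import *
print(ctrl.hand_in());show()"
```

```text
the job is handed in; nothing more can be done
None
the job is handed in; nothing more can be done
```

The press gap is set and the job was handed in at about 30 s of the 72 s. The hand-in gave no verdict, so what follows is from my own checks.

**What I did:** I took the blade farthest from the base (handle about 0.57 m out; the look-alike was at about 0.29 m) and slid it flat along the bed under the foot. I turned the knob 1.60 rad clockwise, where the blade pulled free with no drag. Another 0.50 rad gave about 13.5 N of pull, too tight, so I backed off 0.23 rad.

**Last checks:**
- **Foot force:** pulling the blade took about 7.4 N while the gripper pressed down with about 4.7 N. Pushing it back with no downward load took 5.0 N. The push gives about 3.4 N at the foot; the pull, counting that downward load, gives about 3 to 4 N (about 5.3 N ignoring it). All of these fall within 1.3 to 7 N.
- **Tongue position:** the tongue's end is about 27 mm past the foot's centre by the last wrist picture, and about 26 mm by the gripper's position.
- **Flat and clear:** the blade looked flat, though I did not measure its tilt. The gripper was open and clear above it.
- **Other things:** the mug, tray, pliers and pen look unmoved in the before-and-after top pictures.

**Small disagreements:** the drop in pull after backing off was a little larger than the stated spring would give. Heights measured from two views came out up to about 4 mm low with the fixed cameras (one top-and-wrist pairing read 10 mm low) and 1 to 3 mm low with the wrist camera alone. Neither changed the result.

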